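Balance the cordless light bar on its stand

TASK

Take the aluminium light bar off its charging dock and leave it lying level on the small sprung perch of the desk stand, in line with the stand's long foot, balanced on the perch alone. Its battery pack can sit anywhere inside, so lift it a little at trial points to feel where it balances; never let it tip over or press it hard onto the perch, and leave the other things on the desk where they are.

Things in the scene. Friction and masses are not known exactly. Their poses are not given: they have to be found in the camera images.
- light_bar: Loose aluminium light bar, a straight box 380 long (its x) x 24 wide (its y) x 36 high (its z), flat underside; orange cap at its +x end, black cap at its -x end. Origin: middle of the underside. Weighs about 0.5 to 0.6 kg. A heavy battery pack is clamped inside at an unknown place, so the balance point lies anywhere up to 85 mm either side of the middle. Starts lying on the dock.
- dock: Fixed black charging dock, 340 (its x) x 70 x 6 high, with two rubber rests whose tops are 15 above the desk, 30 long, centred 150 either side of its middle; between the rests the bar's underside is 9 above the dock. Origin: centre of its underside on the desk.
- stand: Fixed desk stand: dark steel foot 200 long (its x) x 100 wide x 12 high, with a 20 diameter upright column at its centre that carries the orange perch. Origin: centre of its underside on the desk.
- perch: Orange block on top of the stand's column, 28 along the stand's x by 24 across by 12 high, flat top; slides only up and down, on a spring. Origin: centre of its underside. It does not tilt: the bar stays on it only if its balance point is over the 28 mm length.
- perch_top (a point): Centre of the perch's flat top, about 104 above the desk when unloaded. Under the bar's weight it sinks about 4 to 5 mm (1200 N/m); it bottoms out after 10 mm.
- mouse: White computer mouse, 105 x 60 x 34 high; leave alone. Origin: centre of its underside.
- keyboard: Beige keyboard 430 x 150 x 29 high; leave alone. Origin: centre of its underside.
- can: Red drink can, 66 diameter, 115 high; leave alone. Origin: centre of its underside.
- mug: Blue mug, 80 diameter, 90 high; leave alone. Origin: centre of its underside.
- headset: Grey headset with black ear cups lying on the desk, about 190 x 200 x 64 high; leave alone. Origin: between the ear cups, on the desk.
- stapler: Red and black stapler 130 x 34 x 47 high; leave alone. Origin: centre of its underside.
- notes: Yellow block of sticky notes 76 x 76 x 30 high; leave alone. Origin: centre of its underside.
There are look-alikes about, which are no part of the job. Several things have the shape of the stand; the one meant has the colours described above.

How it is judged:
By the outcome, as a careful person would: the job done as asked, in the order asked, and still so for the second after the job is handed in, with the robot touching nothing.
It also fails if it takes over 72 s, if anything falls off the work surface, if the arm or the gripper's body presses on something with over 40 N, if the wrist force passes 120 N, or if a joint passes its speed limit or range.

ROBOT

A 6-joint arm with a two-finger parallel gripper is mounted at the origin on the work surface. World frame = base frame: x ahead of the robot, y to its left, z up, the work surface at z = 0. Lengths are in m, angles in rad, forces in N, time in s.
With the tool pointing down it reaches from about 0.275 to 0.875 m from the base axis. Payload 12.5 kg.
Tool frame: the origin (TCP) lies at the very end of the fingers, on their centre line; the grasp point (between the pads) lies 19 mm behind it; x points along the fingers, y is the direction in which the jaws open and shut, and the axes are right-handed (so a half turn about x gives the same grasp; the last joint's range is limited). The gripper opens to 85 mm and grips with 20 to 120 N. Pads are 22 mm wide; open, the fingers measure 114 mm over their backs; the gripper's body (76 mm by 85 mm) begins 54 mm behind the grasp point. The pads swing forward as they close: fully open they stand 13 mm farther back than shut.
Start: joints at [1.204, 0.351, 1.652, -0, 1.139, -0.085], TCP at [0.153, 0.528, 0.231] pointing down, gripper open.
Joint ranges: [-2.75, 2.75], [-0.79, 2.1], [0.01, 2.65], [-1.57, 4.71], [0.07, 3.14], [-2.87, 2.87]. Speed limits (rad/s): [2.22, 2.22, 2.79, 3.14, 3.14, 3.14].

INTERFACE

Orientations are given as a 3x3 rotation matrix whose columns are the frame's x, y, z axes.
In Python, from bench import manip gives the robot as it stands. Calls block until the motion is done:
- manip.move_ptp(position, orientation): joint-space move of the TCP to a pose.
- manip.move_l(position, attitude=None, max_speed=0.15): straight line of the TCP; attitude=None keeps the orientation; max_speed is the mean speed in m/s.
- manip.move_j(angles): joint-space move.
- manip.set_gripper(opening, effort=None): opening from 0.0 (shut) to 1.0 (fully open); effort is the grip in N (None keeps the last); returns when the fingers have stopped.
- manip.dwell(seconds).
- manip.inverse_kinematics(position, orientation): joint angles nearest the present ones, or None.
- manip.grab_frame(name): name is "scene" or "top" or "wrist"; returns (picture, depth): 420x560x3 uint8, red, green, blue; 420x560 float32, m along the optical axis (not along the pixel's ray), 0 where there is no reading.
- manip.get_calibration(name): a dict with "camera_matrix" (3x3 intrinsics, pixels), "R" (3x3) and "t" (3): a world point X has camera coordinates R X + t. Camera axes: x right, y down, z forward; pixel columns grow to the right and rows downward; lengths in m; the calibration is good to about 2 mm. A picture is of the moment at which its call begins: read the wrist's pose just before it. get_calibration takes no time and is no camera call; for the wrist camera it gives the pose at the moment of the call.
A pose or a line that the arm cannot do raises manip.Unreachable and nothing moves.
- manip.sign_off(): hands the job in, once; it reports no verdict.
Trained networks look in the newest picture that a camera, given by its name, has taken for a name from the list of things; names that differ only in an ending like _2 or _b are one class to them, and where a whole thing is asked for, a point or a joint stands for the part that bears it (a point fixed in the world has none). Each returns a list of dicts, best first, with "confidence" (0 to 1); they miss things now and then, are a little off and sometimes report something else, mostly with a low value. They report only what shows in the picture. A call takes as long as a camera call. They do not tell look-alikes from the thing itself.
- manip.look_for(camera, name): "at" ([x, y, z] in m, in world coordinates, good to about 4 mm: the middle of the surface that is visible of it).
Readings, each from a call of its own:
- manip.current_time(): time.
- manip.current_qpos(): joint angles.
- manip.current_joint_vel(): joint speeds.
- manip.current_joint_torque(): joint torques, N m.
- manip.current_ee_pos(): TCP position.
- manip.current_tcp_rot(): TCP orientation.
- manip.current_force(): force on the tool from outside, world axes, zero at the start.
- manip.current_ft_torque(): the same for the moment, N m.
- manip.current_grip_width(): opening from 0.0 (shut) to 1.0 (fully open).
Only numpy, scipy, OpenCV 4.12 (cv2) and the standard library are available. Lean on these libraries where they do the work, as an engineer would, in place of code of your own. Each camera call takes 0.05 s, during which the arm holds its last target. There are 200 camera calls.

## Working session

There is one attempt and no reset: what is moved stays moved. The work goes in short steps, each a Python script; the robot and the scene stay as the last script left them, time stands still between calls to the robot, and variables do not carry over. Pictures are saved under pics/ and viewed, about 8 in all and at most 12, crops included, and the job is handed in when it is done.

```bash
ls; mkdir -p pics; python3 - <<'E'
from bench import manip
import cv2,numpy as np
ims=[]
for c in ["scene","top"]:
    p,d=manip.grab_frame(c); cv2.imwrite(f"pics/{c}0.png",p[:,:,::-1]); np.save(f"pics/{c}0.npy",d)
    for n in ["light_bar","dock","stand","perch","perch_top"]:
        print(c,n,[(np.round(r["at"],3).tolist(),round(r["confidence"],2)) for r in manip.look_for(c,n)])
    k=manip.get_calibration(c);print(k)
print(manip.current_time(),manip.current_tcp_rot(),manip.current_force())
E
```

```text
pics
scene light_bar [([0.555, -0.253, 0.049], 0.82)]
scene dock [([0.57, -0.246, 0.007], 0.76)]
scene stand [([0.537, 0.263, 0.013], 0.87), ([0.261, 0.366, 0.013], 0.55)]
scene perch [([0.264, 0.367, 0.102], 0.6), ([0.533, 0.27, 0.102], 0.44)]
scene perch_top [([0.262, 0.364, 0.105], 0.51), ([0.529, 0.266, 0.105], 0.49)]
{'camera_matrix': array([[382.14587415,   0.        , 281.51357147],
       [  0.        , 382.14587415, 208.2744264 ],
       [  0.        ,   0.        ,   1.        ]]), 'R': array([[-0.15435507,  0.98801457,  0.00131441],
       [ 0.78698413,  0.1237527 , -0.60443466],
       [-0.59735291, -0.09226313, -0.79665364]]), 't': array([-0.05166642, -0.37182809,  1.69405458])}
top light_bar [([0.54, -0.252, 0.052], 0.67)]
top dock [([0.566, -0.263, 0.005], 0.68)]
top stand [([0.252, 0.362, 0.01], 0.68), ([0.349, -0.221, 0.048], 0.6), ([0.528, 0.259, 0.016], 0.58)]
top perch [([0.53, 0.263, 0.103], 0.56), ([0.258, 0.367, 0.107], 0.43)]
top perch_top [([0.258, 0.37, 0.101], 0.59), ([0.528, 0.265, 0.106], 0.4), ([0.41, 0.612, 0.028], 0.34)]
{'camera_matrix': array([[419.31443536,   0.        , 285.45815118],
       [  0.        , 419.31443536, 213.86786022],
       [  0.        ,   0.        ,   1.        ]]), 'R': array([[-0.08536971, -0.99632447, -0.0070395 ],
       [-0.97258651,  0.08486543, -0.2165025 ],
       [ 0.21630415, -0.01163623, -0.97625668]]), 't': array([0.15615006, 0.5089275 , 1.10062008])}
0.6 [[ 1.15116833e-05  2.78069831e-01  9.60560862e-01]
 [-7.46731870e-06  9.60560862e-01 -2.78069831e-01]
 [-1.00000000e+00 -3.97176225e-06  1.31341085e-05]] [ 0.44660818  0.44976068 -0.39132933]
```

View pics/scene0.png

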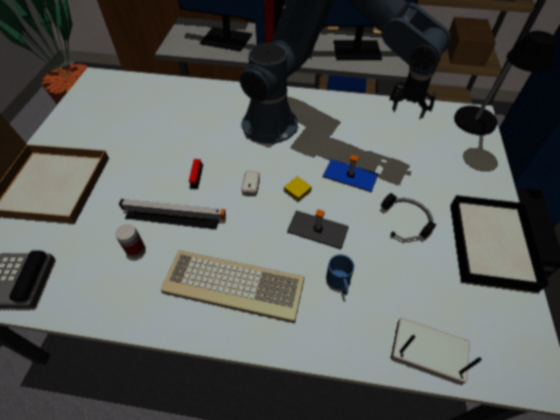

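View pics/top0.png

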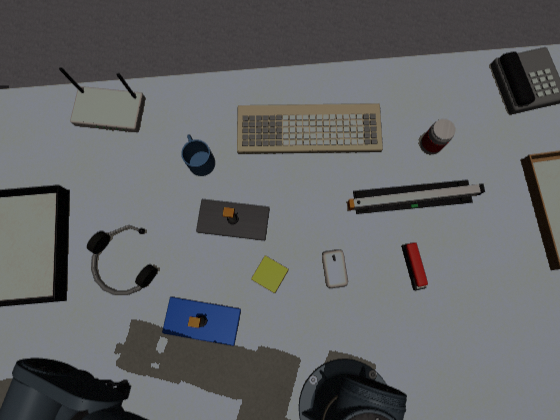

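The stand candidates are the dark-foot one (scene 318,228; top 232,218) and the blue-foot one (scene 350,175; top 201,320). The dark one with the orange perch fits the description. The bar is at top (415,197), with its orange cap at (351,204). Next I'll confirm the stand in a crop and fit the geometry from both depth views.

```bash
cat > h.py <<'E'
from bench import manip
import cv2,numpy as np
def cloud(c,p,d,k=None):
    k=k or manip.get_calibration(c);K=k["camera_matrix"]
    v,u=np.mgrid[:p.shape[0],:p.shape[1]]
    X=np.stack([(u-K[0,2])/K[0,0]*d,(v-K[1,2])/K[1,1]*d,d],-1)
    W=(X-k["t"])@k["R"]; W[d==0]=np.nan
    return W
def rect(W,m):
    P=W[m]; r=cv2.minAreaRect(P[:,:2].astype(np.float32)*1000)
    b=cv2.boxPoints(r); e=b[1]-b[0],b[2]-b[1]
    l=max(e,key=np.linalg.norm); a=np.degrees(np.arctan2(l[1],l[0]))%180
    return len(P),"c",np.round(r[0],1),"size",np.round(sorted(r[1]),1),"ang",round(float(a),2),"z",np.round(np.median(P[:,2])*1000,1)
E
python3 - <<'E'
from h import *
crops=[]
for c in ["scene","top"]:
    p=cv2.imread(f"pics/{c}0.png"); d=np.load(f"pics/{c}0.npy"); W=cloud(c,p,d)
    x,y,z=W[...,0],W[...,1],W[...,2]; hsv=cv2.cvtColor(p,cv2.COLOR_BGR2HSV)
    bar=(abs(y+.253)<.24)&(abs(x-.555)<.06)&(z>.043)&(z<.06)
    n,l,st,_=cv2.connectedComponentsWithStats(bar.astype(np.uint8)); i=1+st[1:,4].argmax()
    print(c,"bar",*rect(W,l==i))
    B=(l==i); o=B&(hsv[...,1]>140)&(hsv[...,0]<25); print(" orangecap",np.nanmean(W[o],0))
    dk=(abs(y+.253)<.24)&(abs(x-.56)<.07)&(z>.002)&(z<.0095)&(hsv[...,2]<60); print(c,"dock",*rect(W,dk))
    near=(abs(y-.265)<.14)&(abs(x-.53)<.09)
    print(c,"foot",*rect(W,near&(z>.008)&(z<.017)&(hsv[...,2]<100)))
    pe=near&(z>.098)&(z<.112); print(c,"perch",*rect(W,pe))
    for cx,cy in ([(318,228),(175,210)] if c=="scene" else [(232,218),(415,197)]):
        crops.append(cv2.resize(p[cy-37:cy+38,cx-66:cx+67],(399,225),interpolation=cv2.INTER_CUBIC))
cv2.imwrite("pics/crop.png",np.vstack([np.hstack(crops[:2]),np.hstack(crops[2:])]))
E
```

```text
scene bar 702 c [ 545.6 -258.6] size [ 29.8 382.5] ang 91.9 z 51.1
 orangecap [ 0.54210955 -0.07269827  0.05046424]
scene dock 607 c [ 567.8 -264.8] size [ 42.2 348.9] ang 91.51 z 6.3
scene foot 1159 c [529.8 263.6] size [102.6 198.9] ang 78.08 z 12.2
scene perch 59 c [529.2 263.8] size [27.5 29.8] ang 170.17 z 103.9
top bar 1201 c [ 544.2 -258.3] size [ 26.2 381.4] ang 91.74 z 50.9
 orangecap [ 0.53684573 -0.07295371  0.05118247]
top dock 1045 c [ 551.7 -260.1] size [ 68.3 338.5] ang 90.66 z 5.9
top foot 2072 c [529.7 263.2] size [100.1 199.5] ang 78.04 z 12.4
top perch 97 c [530.4 263. ] size [24.2 27.7] ang 75.52 z 104.2
```

View pics/crop.png

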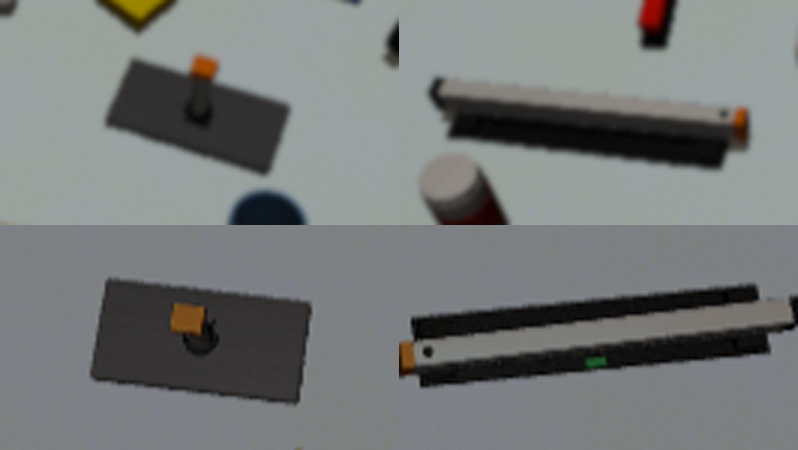

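The crop confirms it: a dark steel foot with an orange perch (the other stand's foot is blue). Both views agree on the bar, at (545,-258), 91.8°, top at 51 mm, and on the perch, at (530,263.4), 104 mm, with the foot at 78.06°. I'll do a trial lift of a few mm at the middle.

```bash
cat >> h.py <<'E'
BA=np.radians(91.8); BC=np.array([.5449,-.2585]); SA=np.radians(78.06); SC=np.array([.5298,.2634])
def rot(a):  # jaw axis perpendicular to bar direction a, tool down
    y=np.array([np.sin(a),-np.cos(a),0]); x=np.array([0,0,-1.]); return np.stack([x,y,np.cross(x,y)],1)
def ft(n=4):
    r=[]
    for _ in range(n): r.append(np.r_[manip.current_force(),manip.current_ft_torque()]); manip.dwell(.04)
    return np.mean(r,0)
def at(s,z): return np.r_[BC+s*np.array([np.cos(BA),np.sin(BA)]),z]
np.set_printoptions(precision=4,suppress=True)
E
python3 - <<'E'
from h import *
R=rot(BA)
manip.move_ptp(at(0,.12),R); manip.dwell(.2)
b=ft(); np.save("base.npy",b); print("base",b,manip.current_time())
manip.move_l(at(0,.021),max_speed=.1)
manip.set_gripper(0,60); print("width",manip.current_grip_width()); print(ft()-b)
for dz in (.004,.008):
    manip.move_l(at(0,.021+dz),max_speed=.03); manip.dwell(.3); print(dz,ft()-b,manip.current_ee_pos())
p,d=manip.grab_frame("top"); W=cloud("top",p,d); x,y,z=W[...,0],W[...,1],W[...,2]
m=(abs(y+.26)<.2)&(abs(x-.545)<.012)&(z>.043)&(z<.1)
for lo in np.arange(-.44,-.08,.04):
    q=m&(y>lo)&(y<lo+.04); print(round(lo+.02,2),np.round(np.median(z[q])*1000,1) if q.sum()>5 else None)
print(manip.current_time())
E
```

```text
base [-0.2948  0.2196 -0.0508  0.0073 -0.0287 -0.0077] 4.0667
width 0.26955017697793554
[-2.6806 -0.0152  5.0891  0.0233  0.5369  0.0687]
0.004 [-0.0093 -0.2058 -5.9053 -0.1428  0.0218  0.0135] [ 0.5449 -0.2585  0.0249]
0.008 [ 0.3309  0.0643 -4.909  -0.145   0.0286  0.0007] [ 0.5449 -0.2585  0.029 ]
-0.42 None
-0.38 None
-0.34 None
-0.3 None
-0.26 None
-0.22 None
-0.18 None
-0.14 None
-0.1 None
7.5167
```

```bash
cat >> h.py <<'E'
def prof(c,C,a,zlo,zhi,name=None):
    k=manip.get_calibration(c); p,d=manip.grab_frame(c); W=cloud(c,p,d,k)
    if name: cv2.imwrite(f"pics/{name}.png",p[:,:,::-1])
    D=W[...,:2]-C; s=D@[np.cos(a),np.sin(a)]; t=D@[-np.sin(a),np.cos(a)]; z=W[...,2]
    m=(abs(s)<.24)&(abs(t)<.011)&(z>zlo)&(z<zhi); out=[]
    for lo in np.arange(-.24,.24,.03):
        q=m&(s>=lo)&(s<lo+.03)
        if q.sum()>4: out.append((round(lo*1000+15),round(float(np.median(z[q])*1000),1),int(q.sum())))
    print(c,out); return W,p
E
python3 - <<'E'
from h import *
b=np.load("base.npy")
prof("scene",BC,BA,.035,.085,"lift1s"); prof("wrist",BC,BA,.035,.085,"lift1w"); print(ft()-b)
a=cv2.imread("pics/lift1s.png"); w=cv2.imread("pics/lift1w.png")
cv2.imwrite("pics/lift1.png",np.hstack([cv2.resize(a[150:280,90:260],(392,300)),cv2.resize(w,(400,300))]))
E
```

```text
scene [(-195, 58.4, 14), (-165, 59.5, 47), (-135, 59.2, 42), (-105, 59.3, 46), (-75, 59.0, 47), (-45, 59.8, 25), (15, 58.5, 42), (45, 59.5, 44), (75, 58.4, 47), (105, 58.7, 48), (135, 59.6, 50), (165, 58.5, 50), (195, 56.5, 22)]
wrist [(-45, 59.4, 223), (-15, 59.6, 4114), (15, 59.5, 5050), (45, 59.4, 6263), (75, 59.3, 7921), (105, 59.2, 3289)]
[ 0.4568 -0.1991 -5.7447 -0.1479  0.0272  0.0184]
```

View pics/lift1.png

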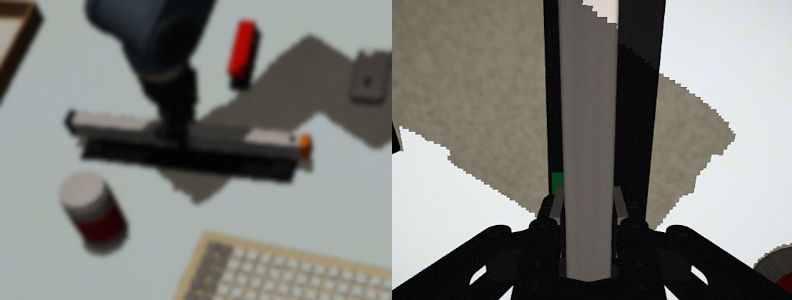

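The picture shows the bar held level, 8 mm up, with both ends clear of the rests. The moment puts the balance point about 27 mm toward the orange cap. I'll set it down, regrip there and lift again.

```bash
python3 - <<'E'
from h import *
manip.move_l(at(0,.0212),max_speed=.03); manip.set_gripper(.55)
manip.move_l(at(0,.075),max_speed=.2)
S=.027
manip.move_l(at(S,.075),max_speed=.1); manip.dwell(.15); b=ft(8); np.save("base.npy",b); print(b)
manip.move_l(at(S,.021),max_speed=.1); manip.set_gripper(0,60)
manip.move_l(at(S,.029),max_speed=.03); manip.dwell(.3)
f=ft(12)-b; print(f,"r",f[3]/f[2]); prof("scene",BC,BA,.035,.085); prof("wrist",BC,BA,.035,.085)
print(manip.current_time())
E
```

```text
[ 0.0696  0.222   0.1046 -0.0051  0.001   0.012 ]
[-0.215  -0.3199 -5.7617  0.0199  0.0038 -0.0079] r -0.003452184988440247
scene [(-195, 59.3, 17), (-165, 57.8, 49), (-135, 58.4, 46), (-105, 58.9, 45), (-75, 58.3, 47), (-45, 58.0, 44), (-15, 59.1, 20), (45, 58.1, 44), (75, 57.8, 43), (105, 58.1, 54), (135, 58.2, 54), (165, 58.8, 46), (195, 56.3, 31)]
wrist [(-15, 58.9, 671), (15, 59.0, 4170), (45, 59.0, 5109), (75, 59.0, 6349), (105, 59.0, 8061), (135, 58.9, 2386)]
12.2083
```

The residual moment is small, so the balance point is about 24 mm toward orange and the bar is level. Now I'll carry it over to the stand.

```bash
python3 - <<'E'
from h import *
b=np.load("base.npy"); u=np.array([np.cos(SA),np.sin(SA)]); T=SC+.003*u
manip.set_gripper(0,80)
manip.move_l(at(.027,.22),max_speed=.12)
manip.move_ptp(np.r_[T,.22],rot(SA)); manip.dwell(.2)
manip.move_l(np.r_[T,.125],max_speed=.1); manip.dwell(.4)
f=ft(10)-b; print("hold",f); print(manip.current_ee_pos(),manip.current_time())
W,p=prof("scene",T-.027*u,SA,.13,.18,"stand1")
D=W[...,:2]-SC; m=(W[...,2]>.148)&(W[...,2]<.165)&(abs(D@[-u[1],u[0]])<.035)&(abs(D@u)<.24)&(abs(D@u)>.06); print(rect(W,m))
W,_=prof("wrist",T-.027*u,SA,.13,.18)
D=W[...,:2]-SC; m=(W[...,2]>.15)&(W[...,2]<.16)&(abs(D@[-u[1],u[0]])<.035); print(rect(W,m))
cv2.imwrite("pics/stand1c.png",cv2.resize(p[130:300,210:440,::-1],(690,510)))
E
```

```text
hold [-0.0671 -0.2391 -5.9339  0.033   0.009  -0.0157]
[0.5304 0.2663 0.125 ] 18.0917
scene [(-195, 154.5, 19), (-165, 154.2, 47), (-135, 153.9, 62), (-105, 154.2, 56), (-75, 153.4, 57), (-45, 153.4, 55), (-15, 154.7, 59), (15, 152.8, 8), (45, 153.8, 41), (75, 154.0, 63), (105, 153.9, 66), (135, 153.7, 63), (165, 153.8, 60), (195, 154.7, 16)]
(547, 'c', array([526.5, 240. ]), 'size', array([ 30.4, 379.9]), 'ang', 78.17, 'z', np.float64(154.1))
wrist [(-15, 154.8, 674), (15, 154.9, 4145), (45, 154.9, 5106), (75, 154.9, 6341), (105, 154.9, 8043), (135, 154.9, 2420)]
(29612, 'c', array([541.5, 298.6]), 'size', array([ 49.7, 135.7]), 'ang', 70.22, 'z', np.float64(154.8))
```

View pics/stand1c.png

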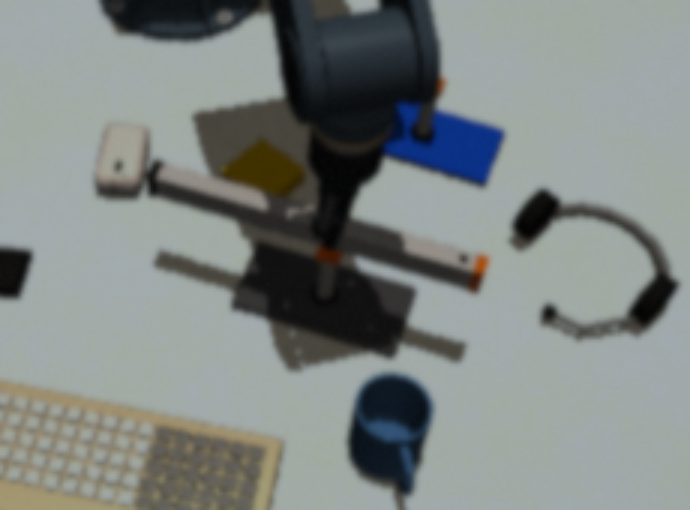

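The picture shows the bar level above the orange perch at about (328,255), in line with the foot (78.2° against 78.06°). I'll lower it until the spring carries the weight and then release.

```bash
python3 - <<'E'
from h import *
b=np.load("base.npy"); u=np.array([np.cos(SA),np.sin(SA)]); T=SC+.004*u
manip.move_l(np.r_[T,.114],max_speed=.05)
for z in (.111,.109,.1075,.1065,.1055,.105):
    manip.move_l(np.r_[T,z],max_speed=.02); manip.dwell(.25); f=ft(5)-b; print(z,f)
    if f[2]>-.4: break
print(manip.current_time())
E
```

```text
0.111 [ 0.0167  0.0365 -5.6618  0.0316  0.0015  0.0143]
0.109 [ 0.6668 -0.2029 -4.0669  0.0606 -0.168  -0.0046]
0.1075 [ 1.2101  0.5738 -1.8799  0.0876 -0.2269 -0.0108]
0.1065 [ 1.3292  0.6274 -1.135   0.1159 -0.2887 -0.0188]
0.1055 [ 1.8672  1.0662 -0.3209  0.1454 -0.3747  0.016 ]
22.1583
```

```bash
python3 - <<'E'
from h import *
b=np.load("base.npy"); u=np.array([np.cos(SA),np.sin(SA)]); T=SC+.004*u
print(manip.current_ee_pos())
manip.set_gripper(.36); print(ft(2)-b)
prof("wrist",T-.027*u,SA,.10,.17); manip.dwell(.4)
prof("wrist",T-.027*u,SA,.10,.17); W,p=prof("scene",T-.027*u,SA,.10,.17,"rel1")
print(ft(3)-b,manip.current_time())
cv2.imwrite("pics/rel1c.png",cv2.resize(p[130:300,210:440,::-1],(690,510)))
E
```

```text
[0.5307 0.2673 0.1055]
[ 0.0864  0.0281  0.2097  0.035  -0.0028 -0.012 ]
wrist [(-15, 135.8, 623), (15, 135.8, 4192), (45, 135.7, 5127), (75, 135.7, 6406), (105, 135.7, 8103), (135, 135.6, 2365)]
wrist [(-15, 135.8, 626), (15, 135.8, 4180), (45, 135.7, 5133), (75, 135.7, 6371), (105, 135.7, 8086), (135, 135.7, 2406)]
scene [(-195, 135.0, 16), (-165, 135.1, 56), (-135, 134.7, 60), (-105, 134.4, 53), (-75, 133.6, 63), (-45, 135.6, 54), (-15, 133.8, 59), (15, 134.2, 6), (45, 134.0, 47), (75, 134.5, 66), (105, 134.7, 61), (135, 135.2, 67), (165, 134.2, 69), (195, 135.4, 21)]
[-0.0199 -0.4236  0.1037  0.0207 -0.0058 -0.0037] 23.1667
```

View pics/rel1c.png

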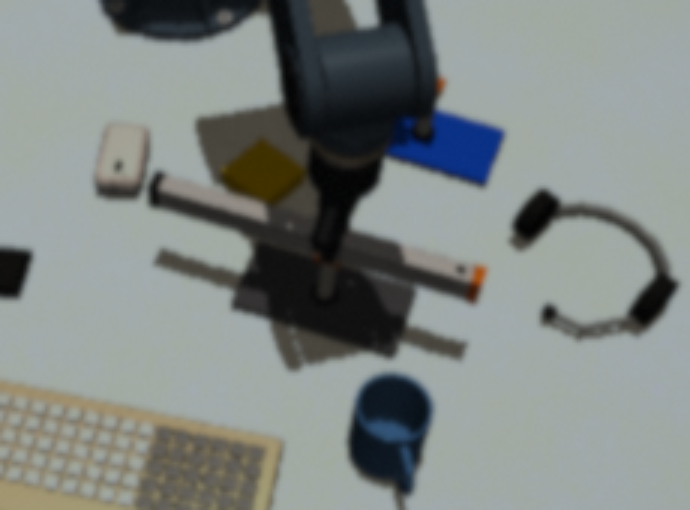

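The bar is resting freely and level on the perch (underside about 99.7 mm, no force on the tool). Now I'll retreat.

```bash
python3 - <<'E'
from h import *
b=np.load("base.npy"); u=np.array([np.cos(SA),np.sin(SA)]); T=SC+.004*u
manip.set_gripper(.75); manip.move_l(np.r_[T,.25],max_speed=.08); manip.dwell(.8)
for c in ("scene","top","wrist"):
    W,p=prof(c,T-.027*u,SA,.10,.17,"fin"+c); D=W[...,:2]-SC
    if c!="wrist": print(rect(W,(W[...,2]>.128)&(W[...,2]<.145)&(abs(D@[-u[1],u[0]])<.03)&(abs(D@u)<.24)))
p=cv2.imread("pics/finscene.png"); q=cv2.imread("pics/fintop.png")
cv2.imwrite("pics/fin.png",np.hstack([cv2.resize(p[130:300,200:400],(400,340)),cv2.resize(q[130:300,130:330],(400,340))]))
print(manip.current_time())
E
```

```text
scene [(-195, 135.7, 18), (-165, 134.3, 52), (-135, 134.5, 62), (-105, 134.7, 58), (-75, 134.6, 60), (-45, 134.8, 58), (-15, 134.6, 56), (15, 134.2, 60), (45, 134.1, 61), (75, 134.2, 63), (105, 133.7, 69), (135, 134.0, 68), (165, 133.8, 78), (195, 135.4, 21)]
(801, 'c', array([527.1, 240.8]), 'size', array([ 29.2, 380.5]), 'ang', 78.13, 'z', np.float64(134.7))
top [(-195, 135.7, 40), (-165, 134.8, 123), (-135, 134.7, 123), (-105, 134.6, 121), (-75, 134.8, 87), (195, 134.8, 31)]
(484, 'c', array([526.6, 241. ]), 'size', array([ 24.8, 380.5]), 'ang', 78.12, 'z', np.float64(135.2))
wrist [(-135, 135.9, 548), (-105, 135.9, 787), (-75, 135.9, 851), (-45, 135.9, 936), (-15, 135.8, 1037), (15, 135.8, 1112), (45, 135.8, 1259), (75, 135.8, 1373), (105, 135.7, 1546), (135, 135.7, 1706), (165, 135.7, 688)]
26.4917
```

View pics/fin.png

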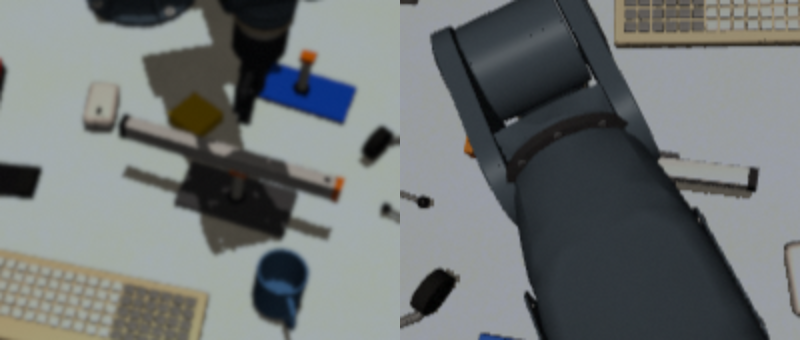

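The bar lies level on the perch, clear of the gripper, at 78.1° against the foot's 78.06°.

```bash
python3 -c "
from bench import manip
print(manip.sign_off())"
```

```text
the job is handed in; nothing more can be done
None
```

The light bar is off its dock and balanced level on the orange perch of the dark steel stand, and the job is handed in. It took 26.5 s of the 72 s allowed.

- **Finding the balance point:** Two 8 mm trial lifts, read from the wrist moment, put it about 25 mm from the middle toward the orange cap. I gripped the bar about there, carried it over and lowered it in small steps until the spring took its weight, then released it.
- **Last checks after backing the gripper off:**
  - **Level:** the bar's top is at 135.8 mm and flat to about 0.2 mm over 300 mm.
  - **In line:** the bar lies at 78.1°, the foot at 78.06°.
  - **Perch:** it has sunk about 4.5 mm, in the expected range.
  - **Other things:** the ones in view (mouse, notes, mug, keyboard, headset) look undisturbed. I did not look again at the can or stapler.
- **Small disagreements:**
  - **Balance point:** single estimates ranged from 21 to 27 mm. The lowest was mostly sensor bias, which I saw after release, so the balance point may sit 2–3 mm off the perch centre. The perch allows 14 mm either way.
  - **Side force:** about 2 N built up while lowering the bar and vanished on release. The bar did not visibly shift.

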